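# Throw the interlocked valve levers of an under-sink water filter

## Robot

A 6-joint arm with a two-finger parallel gripper is mounted at the origin on the work surface. World frame = base frame: x ahead of the robot, y to its left, z up, the work surface at z = 0. Lengths are in m, angles in rad, forces in N, time in s.
With the tool pointing down it reaches from about 0.25 to 0.775 m from the base axis. Payload 4 kg.
Tool frame: the origin (TCP) lies midway between the tips of the shut fingers; the grasp point (between the pads) lies 19 mm behind it; z points along the fingers, y is the line along which they close (so a half turn about z gives the same grasp; the last joint's range is limited). The gripper opens to 94 mm and grips with 3 to 60 N. Pads are 16 mm wide; open, the fingers measure 119 mm over their backs; the gripper's body (75 mm by 177 mm) begins 78 mm behind the grasp point.
Start: joints at [-1.418, 0.087, 1.371, -0, 1.684, -0.103], TCP at [0.139, -0.532, 0.206] pointing down, gripper open.
Joint ranges: [-3.1, 3.1], [-0.76, 2.03], [0.27, 2.55], [-1.08, 4.22], [0.17, 2.65], [-2.57, 2.57]. Speed limits (rad/s): [2.79, 2.79, 3.14, 3.14, 3.14, 3.14].

## Interface

Orientations are given as [roll, pitch, yaw] about the fixed x, y, z axes, in that order (R = Rz(yaw) Ry(pitch) Rx(roll)).
In Python, from bench import sensors, eyes, job gives the robot as it stands.
- The arm moves only by the tool arm_command, never from a script. Its argument "series" is a list of rows, each a list of 7 numbers: the opening, from 0 (shut) to 1 (fully open), then the shift along the tool's x, y, z in cm, then the turn, a rotation vector about the tool's x, y, z in rad. In form: [[fingers, dx, dy, dz, wx, wy, wz], ...]. A call has 1 to 20 rows; each row shifts and turns the commanded pose from where the row before left it, along the tool's axes as they then stand; what a row does not reach is not made up. A row lasts 1/10 s, in which the tool goes at most 50 mm and 8.59 degrees, less where a joint would pass 70% of its speed; a pose out of reach is approached as far as the arm can. A call with a gripper value outside its range is refused whole. The fingers move at their own pace and stop on an object; the grip force is fixed at half the most. Time passes only in rows, so rows that do not move let the fingers close. It gives the time, the measured TCP pose, the force and the opening at its end, in the units of the state.
- sensors.get_obs(): the state, without advancing time (a new reading comes with each control period).
- eyes.snapshot(name): name is "side" or "top" or "wrist"; returns the picture (384x512x3 uint8, blue, green, red); there is no depth.
- eyes.get_calibration(name): a dict with "mtx" (3x3 intrinsics, pixels), "R" (3x3) and "t" (3): a world point X has camera coordinates R X + t. Camera axes: x right, y down, z forward; pixel columns grow to the right and rows downward; lengths in m; the calibration is good to about 2 mm. A picture is of the moment at which its call begins: read the wrist's pose just before it. get_calibration takes no time and is no camera call; for the wrist camera it gives the pose at the moment of the call.
- job.close_job(): hands the job in, once; it reports no verdict.
The state is a dict: "time": time; "joint_positions": joint angles; "qvel": joint speeds; "joint_torque": joint torques, N m; "tool_pos": TCP position; "ee_rot": TCP orientation; "wrist_force": force on the tool from outside, world axes, zero at the start; "wrist_torque": the same for the moment, N m; "width": finger opening in m.
Only numpy, scipy, OpenCV 4.12 (cv2) and the standard library are available. Lean on these libraries where they do the work, as an engineer would, in place of code of your own. Each camera call takes 0.05 s, during which the arm holds its last target. There are 200 camera calls.

## Task

The cartridges of this under-sink water filter have been changed: put it back into service by throwing all three coloured valve levers over towards the canisters, each fully home. The levers are interlocked and the order is not marked, so feel each one gently: if it gives a little and then stops, its turn has not come, so do not force it but try another. Do not disturb the bottle, the jar and the spare cartridge.

Things in the scene. Friction and masses are not known exactly. Their poses are not given: they have to be found in the camera images.
- purifier: Under-sink water filter, fixed: tray 275 x 330 mm, 30 high; block 100 (x) x 300 (y) mm, top 92 high, with three coloured levers in a row along y; behind it (+x) three ribbed-cap canisters, axes at x = +135 mm, tops 151 high. Origin on the work surface below the middle pivot; x points from levers to canisters (the way to throw). Over 20 N on it or a lever (squeezing too) is too much.
- lever_blue (a joint): Angle (rad) of the blue lever, a bar 100 mm long from its pivot, 22 wide (y), 10 thick. 0: leans 0.6 rad from upright to the filter's -x; 0.6: upright; 1.2: home, leaning 0.6 rad to the canisters, against a springy buffer. Stays where left; friction 0.08 N m (1 to 5 N at its upper half). Out of turn it stops after 0.10 rad against a spring of 16 N m/rad (some 2 N per mm).
- blue_pivot (a point): Pivot of the blue lever, 115 mm above the work surface, on the filter at x = 0, y = +85 mm; the lever turns about the filter's y axis through it. One lever is free at the start, a second only once that one is home, the third only once the second is home; which is which is hidden and differs each time.
- blue_tip (a point): Middle of the free end of the blue lever, 100 mm from its pivot; it moves with the lever.
- lever_yellow (a joint): Angle (rad) of the yellow lever, a bar 100 mm long from its pivot, 22 wide (y), 10 thick. 0: leans 0.6 rad from upright to the filter's -x; 0.6: upright; 1.2: home, leaning 0.6 rad to the canisters, against a springy buffer. Stays where left; friction 0.08 N m (1 to 5 N at its upper half). Out of turn it stops after 0.10 rad against a spring of 16 N m/rad (some 2 N per mm).
- yellow_pivot (a point): Pivot of the yellow lever, 115 mm above the work surface, on the filter at x = 0, y = 0 mm; the lever turns about the filter's y axis through it. One lever is free at the start, a second only once that one is home, the third only once the second is home; which is which is hidden and differs each time.
- yellow_tip (a point): Middle of the free end of the yellow lever, 100 mm from its pivot; it moves with the lever.
- lever_green (a joint): Angle (rad) of the green lever, a bar 100 mm long from its pivot, 22 wide (y), 10 thick. 0: leans 0.6 rad from upright to the filter's -x; 0.6: upright; 1.2: home, leaning 0.6 rad to the canisters, against a springy buffer. Stays where left; friction 0.08 N m (1 to 5 N at its upper half). Out of turn it stops after 0.10 rad against a spring of 16 N m/rad (some 2 N per mm).
- green_pivot (a point): Pivot of the green lever, 115 mm above the work surface, on the filter at x = 0, y = -85 mm; the lever turns about the filter's y axis through it. One lever is free at the start, a second only once that one is home, the third only once the second is home; which is which is hidden and differs each time.
- green_tip (a point): Middle of the free end of the green lever, 100 mm from its pivot; it moves with the lever.
- cleaner: Bystander: loose orange bottle with red cap, 60 mm across, 150 mm high, beside the filter (+y side). Origin under its centre.
- jar: Bystander: loose white jar with blue cap, 72 mm across, 85 mm high, on the filter's -y side. Origin under its centre.
- spare: Bystander: loose cream spare cartridge standing upright, 60 mm across, 135 mm high, on the filter's -y side. Origin under its centre.

How it is judged:
By the outcome, as a careful person would: the job done as asked, in the order asked, and still so for the second after the job is handed in, with the robot touching nothing.
It also fails if it takes over 72 s, if anything falls off the work surface, if the arm or the gripper's body presses on something with over 40 N, if the wrist force passes 120 N, or if a joint passes its speed limit or range.

## Working session

There is one attempt and no reset: what is moved stays moved. The work goes in short steps, Python scripts to look and compute and a tool call to move; the robot and the scene stay as the last step left them, time stands still between calls to the robot, and variables do not carry over. Pictures are saved under pics/ and viewed, on a budget of 10 in all, crops included, one or two more only if the job needs it, and the job is handed in when it is done.

Besides the shell and the picture viewer there is one more tool, called after "Emit:" as name(argument=value, ...) on one line, values as JSON. arm_command: Moves the arm, as the interface text tells. Its arguments: {"type":"object","properties":{"series":{"type":"array","items":{"type":"array","items":{"type":"number"}}}},"required":["series"]}

```bash
mkdir -p pics
python3 - <<'E'
from bench import sensors, eyes
import cv2
o=sensors.get_obs();print(o['tool_pos'],o['ee_rot'],o['wrist_force'],o['width'],o['time'])
for n in('top','side'):
    cv2.imwrite(f'pics/{n}1.png',eyes.snapshot(n))
    c=eyes.get_calibration(n);print(n,c)
E
```

```text
[ 0.13904816 -0.53158155  0.20432109] [-3.13943032e+00 -2.23914660e-04  2.55721336e-01] [0.34735734 0.35321534 0.28664659] 0.09401892698219694 0.0
top {'mtx': array([[437.93365896,   0.        , 257.82733158],
       [  0.        , 437.93365896, 185.80703229],
       [  0.        ,   0.        ,   1.        ]]), 'R': array([[-0.01855807, -0.99978754, -0.00897034],
       [-0.99637906,  0.01923785, -0.08281713],
       [ 0.0829721 ,  0.00740094, -0.99652439]]), 't': array([0.01999162, 0.61112393, 1.28288729])}
side {'mtx': array([[376.30331926,   0.        , 257.23587776],
       [  0.        , 376.30331926, 194.7910377 ],
       [  0.        ,   0.        ,   1.        ]]), 'R': array([[ 0.94017863, -0.34051169, -0.01076715],
       [-0.24297854, -0.64805885, -0.72179024],
       [ 0.23880027,  0.68122795, -0.69202812]]), 't': array([-0.57159764,  0.25749959,  1.01310862])}
```

View pics/top1.png

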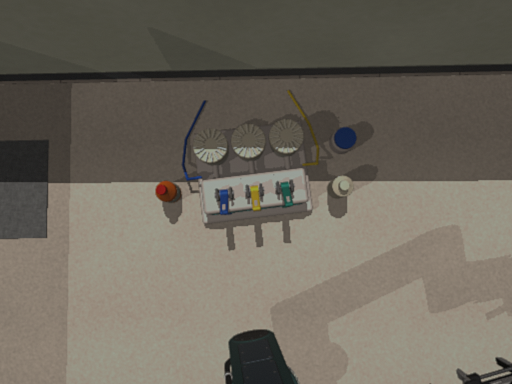

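View pics/side1.png

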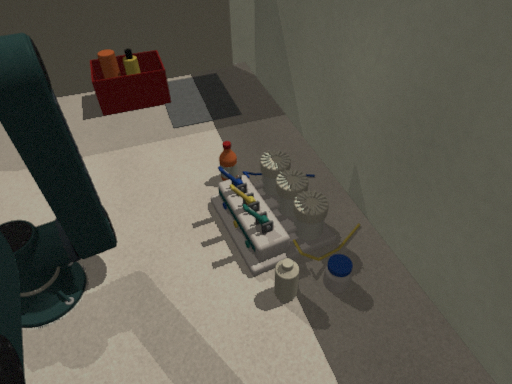

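The top view shows the filter with its levers around (224,200), (255,195) and (287,190), the canisters above them, the bottle at (166,191), the spare at (342,186) and the jar at (345,138). I'll enlarge it.

Run:
```python
import cv2
a=cv2.imread('pics/top1.png')[110:230,150:310];b=cv2.resize(a,None,fx=5,fy=5,interpolation=cv2.INTER_CUBIC);cv2.imwrite('pics/c1.png',b)
```

```text
(no output)
```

View pics/c1.png

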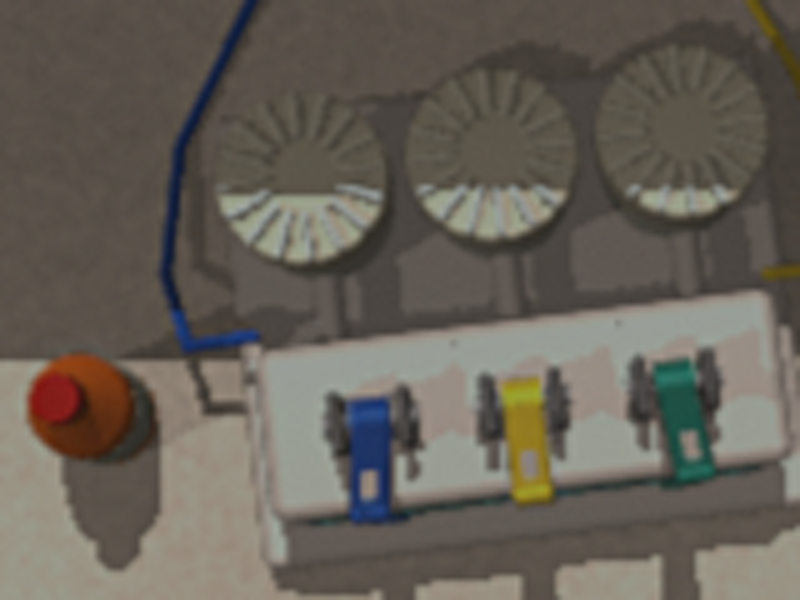

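```bash
cat > h.py <<'E'
import numpy as np
from bench import sensors, eyes
def ray(n,u,v,z):
    c=eyes.get_calibration(n);d=c['R'].T@np.linalg.solve(c['mtx'],[u,v,1]);o=-c['R'].T@c['t']
    return o+d*(z-o[2])/d[2]
def crop(u,v,z,f=5,x0=150,y0=110): return ray('top',x0+(u+.5)/f-.5,y0+(v+.5)/f-.5,z)
E
python3 - <<'E'
from h import *
np.set_printoptions(precision=4,suppress=True)
can=[crop(*p,.151) for p in((302,180),(491,155),(682,130))]
tip=[crop(*p,.1975) for p in((369,512),(532,494),(690,472))]
print(can,tip)
d=can[0]-can[2];print('can sep',np.linalg.norm(d)/2)
for d in (can[0]-can[2],tip[0]-tip[2]): print(np.arctan2(-d[0],d[1]),np.linalg.norm(d)/2)
yaw=np.mean([np.arctan2(-d[0],d[1]) for d in (can[0]-can[2],tip[0]-tip[2])])
ex=np.array([np.cos(yaw),np.sin(yaw),0])
print('origin from can',np.mean(can,0)-.135*ex,'from tip',np.mean(tip,0)+.0565*ex,yaw)
for n,p in (('cleaner',(95,408,.13)),):print(crop(*p))
print('spare',ray('top',342,186,.135),'jar',ray('top',345,138,.085))
for r in [(0.6,.2)]:pass
E
```

```text
[array([0.7133, 0.1357, 0.151 ]), array([0.725 , 0.0325, 0.151 ]), array([ 0.7367, -0.0718,  0.151 ])] [array([0.5309, 0.0973, 0.1975]), array([0.5386, 0.0129, 0.1975]), array([ 0.5484, -0.0689,  0.1975])]
can sep 0.10439136241946381
0.112179654828348 0.10439136241946381
0.1050289792312739 0.08353771520315478
origin from can [0.5908 0.0175 0.151 ] from tip [0.5955 0.0199 0.1975] 0.10860431702981095
[0.5925 0.2533 0.13  ]
spare [ 0.5973 -0.2223  0.135 ] jar [ 0.7393 -0.2449  0.085 ]
```

Both estimates agree to 5 mm: the filter origin is about (0.593, 0.019), yaw about 0.11. The lever spacing comes out at 83.5 mm against 85 given. I'll approach with shut fingers to the −x side of the yellow lever.

Emit:
arm_command(series=[[0,0,0,-2,0,0,0.146],[0,0,0,-3,0,0,0],[0,2.1,-2.5,0,0,0,0],[0,2.1,-2.5,0,0,0,0],[0,2.1,-2.5,0,0,0,0],[0,2.1,-2.5,0,0,0,0],[0,2.1,-2.5,0,0,0,0],[0,2.1,-2.5,0,0,0,0],[0,2.1,-2.5,0,0,0,0],[0,2.1,-2.5,0,0,0,0],[0,2.1,-2.5,0,0,0,0],[0,2.1,-2.5,0,0,0,0],[0,2.1,-2.5,0,0,0,0],[0,2.1,-2.5,0,0,0,0],[0,2.1,-2.5,0,0,0,0],[0,2.1,-2.5,0,0,0,0],[0,2.1,-2.5,0,0,0,0],[0,2.1,-2.5,0,0,0,0],[0,2.1,-2.5,0,0,0,0],[0,2.1,-2.5,0,0,0,0]])

```text
time: 2.1
tool_pos: [0.4659, -0.0421, 0.2549]
ee_rot: [-3.142, 0.001, 0.11]
wrist_force: [-0.2, -0.5, 0.2]
width: 0.0005
```

Emit:
arm_command(series=[[0,2.0,-2.4,0,0,0,0],[0,2.0,-2.3,0,0,0,0],[0,0,0,2.5,0,0,0],[0,0,0,2.5,0,0,0],[0,0,0,2.5,0,0,0],[0,0,0,0,0,0,0],[0,0,0,0,0,0,0]])

```text
time: 2.8
tool_pos: [0.4999, 0.0077, 0.1802]
ee_rot: [-3.141, 0.001, 0.11]
wrist_force: [0.4, 0.3, 0.8]
width: 0.0002
```

Run:
```python
from h import *
import cv2
o=sensors.get_obs();d=o['tool_pos']-[.593,.019,0];c,s=np.cos(.11),np.sin(.11)
print(c*d[0]+s*d[1],-s*d[0]+c*d[1],d[2],o['wrist_force'])
a=cv2.resize(eyes.snapshot('top')[130:230,180:310],None,fx=6,fy=6,interpolation=cv2.INTER_CUBIC)
b=cv2.resize(eyes.snapshot('side')[130:280,180:340],None,fx=4,fy=4,interpolation=cv2.INTER_CUBIC)
cv2.imwrite('pics/t2.png',a);cv2.imwrite('pics/s2.png',b)
```

```text
-0.09381300086673265 -0.001012321745268819 0.18024728112537988 [0.38525927 0.27209159 0.79606866]
```

View pics/s2.png

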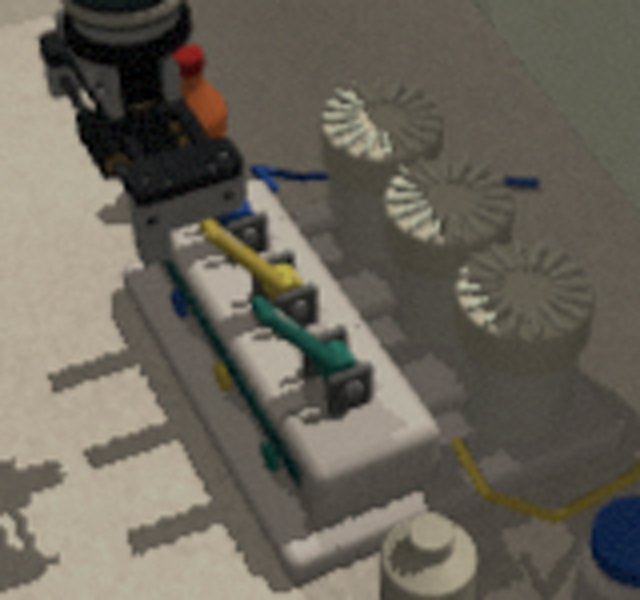

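The finger stands just on the −x side of the yellow tip at (208,225), in line with it. Next I'll feel gently.

Emit:
arm_command(series=[[0,1.0,0,0,0,0,0],[0,0.8,0,0,0,0,0],[0,0,0,0,0,0,0],[0,0,0,0,0,0,0]])

```text
time: 3.3
tool_pos: [0.5185, 0.0097, 0.1806]
ee_rot: [3.141, 0.0, 0.11]
wrist_force: [-0.3, -0.5, -1.4]
width: 0.0004
```

Emit:
arm_command(series=[[0,0.3,0,0,0,0,0],[0,0.3,0,0,0,0,0],[0,0,0,0,0,0,0],[0,0,0,0,0,0,0]])

```text
time: 3.7
tool_pos: [0.524, 0.0103, 0.1804]
ee_rot: [3.142, 0.0, 0.11]
wrist_force: [-0.9, 0.2, -0.4]
width: 0.0007
```

Emit:
arm_command(series=[[0,0.3,0,0,0,0,0],[0,0.2,0,0,0,0,0],[0,0,0,0,0,0,0],[0,0,0,0,0,0,0]])

```text
time: 4.1
tool_pos: [0.5289, 0.0108, 0.1807]
ee_rot: [3.141, 0.0, 0.11]
wrist_force: [-2.4, -0.2, 3.2]
width: 0.0004
```

Emit:
arm_command(series=[[0,0.3,0,0,0,0,0],[0,0,0,0,0,0,0],[0,0,0,0,0,0,0]])

```text
time: 4.4
tool_pos: [0.5324, 0.0112, 0.1803]
ee_rot: [3.142, -0.001, 0.11]
wrist_force: [-2.1, -0.5, 1.6]
width: 0.0005
```

Emit:
arm_command(series=[[0,0.2,0,0,0,0,0],[0,0,0,0,0,0,0],[0,0,0,0,0,0,0]])

```text
time: 4.7
tool_pos: [0.5342, 0.0114, 0.1804]
ee_rot: [3.142, -0.0, 0.11]
wrist_force: [-1.3, -0.3, 2.0]
width: 0.0005
```

Emit:
arm_command(series=[[0,0.2,0,0,0,0,0],[0,0,0,0,0,0,0],[0,0,0,0,0,0,0]])

```text
time: 5.0
tool_pos: [0.5362, 0.0117, 0.1804]
ee_rot: [3.141, -0.0, 0.11]
wrist_force: [-1.8, -0.4, 1.5]
width: 0.0004
```

Emit:
arm_command(series=[[0,0.2,0,0,0,0,0],[0,0,0,0,0,0,0],[0,0,0,0,0,0,0]])

```text
time: 5.3
tool_pos: [0.5382, 0.0119, 0.1804]
ee_rot: [3.142, -0.0, 0.11]
wrist_force: [-1.6, -0.3, 0.1]
width: 0.0002
```

Emit:
arm_command(series=[[0,0.2,0,0,0,0,0],[0,0,0,0,0,0,0],[0,0,0,0,0,0,0]])

```text
time: 5.6
tool_pos: [0.5401, 0.0121, 0.1804]
ee_rot: [3.142, -0.0, 0.11]
wrist_force: [-0.8, -0.6, 1.8]
width: 0.0006
```

Yellow keeps moving freely, so its turn is first. I'll drive it on and slow down before home.

Emit:
arm_command(series=[[0,0.8,0,0,0,0,0],[0,0.8,0,0,0,0,0],[0,0.8,0,0,0,0,0],[0,0,0,0,0,0,0]])

```text
time: 6.0
tool_pos: [0.5653, 0.0149, 0.1799]
ee_rot: [-3.141, -0.001, 0.11]
wrist_force: [0.1, 0.5, -0.1]
width: 0.0006
```

Emit:
arm_command(series=[[0,0.8,0,0,0,0,0],[0,0.8,0,0,0,0,0],[0,0.8,0,0,0,0,0],[0,0.8,0,0,0,0,0],[0,0.8,0,0,0,0,0],[0,0.6,0,0,0,0,0],[0,0.4,0,0,0,0,0],[0,0,0,0,0,0,0],[0,0,0,0,0,0,0]])

```text
time: 6.9
tool_pos: [0.6143, 0.0203, 0.1809]
ee_rot: [3.141, -0.002, 0.11]
wrist_force: [-0.1, 0.3, -0.1]
width: 0.0001
```

Emit:
arm_command(series=[[0,0.3,0,0,0,0,0],[0,0,0,0,0,0,0],[0,0,0,0,0,0,0]])

```text
time: 7.2
tool_pos: [0.6166, 0.0205, 0.1808]
ee_rot: [3.141, -0.001, 0.11]
wrist_force: [-0.7, 0.5, 0.8]
width: 0.0009
```

Emit:
arm_command(series=[[0,0.2,0,0,0,0,0],[0,0,0,0,0,0,0],[0,0,0,0,0,0,0]])

```text
time: 7.5
tool_pos: [0.6184, 0.0207, 0.1804]
ee_rot: [3.142, 0.0, 0.11]
wrist_force: [-1.1, -0.1, 0.1]
width: 0.0005
```

Emit:
arm_command(series=[[0,0.2,0,0,0,0,0],[0,0,0,0,0,0,0],[0,0,0,0,0,0,0]])

```text
time: 7.8
tool_pos: [0.6205, 0.021, 0.1804]
ee_rot: [3.142, -0.0, 0.11]
wrist_force: [-0.9, -0.1, 0.2]
width: 0.0005
```

Emit:
arm_command(series=[[0,0.2,0,0,0,0,0],[0,0,0,0,0,0,0],[0,0,0,0,0,0,0]])

```text
time: 8.1
tool_pos: [0.6226, 0.0212, 0.1805]
ee_rot: [3.141, -0.0, 0.11]
wrist_force: [-0.3, 0.2, 0.4]
width: 0.0004
```

Emit:
arm_command(series=[[0,0.2,0,0,0,0,0],[0,0,0,0,0,0,0],[0,0,0,0,0,0,0]])

```text
time: 8.4
tool_pos: [0.6242, 0.0214, 0.1804]
ee_rot: [3.142, 0.001, 0.11]
wrist_force: [-2.0, -0.3, 0.8]
width: 0.0006
```

Emit:
arm_command(series=[[0,0.2,0,0,0,0,0],[0,0,0,0,0,0,0],[0,0,0,0,0,0,0]])

```text
time: 8.7
tool_pos: [0.6255, 0.0215, 0.18]
ee_rot: [3.142, 0.003, 0.11]
wrist_force: [-5.3, -0.5, 1.1]
width: 0.0002
```

Emit:
arm_command(series=[[0,0.1,0,0,0,0,0],[0,0,0,0,0,0,0],[0,0,0,0,0,0,0]])

```text
time: 9.0
tool_pos: [0.6259, 0.0216, 0.1798]
ee_rot: [-3.142, 0.004, 0.11]
wrist_force: [-6.4, -0.4, -0.7]
width: 0.0004
```

Yellow's buffer was met at fx ≈ 0.031, exactly as the geometry predicts, and I pressed to 6 N. Blue is next.

Emit:
arm_command(series=[[0,-1.0,0,0,0,0,0],[0,-0.6,0,-3,0,0,0],[0,0,0,-3,0,0,0],[0,-2.5,-1.5,0,0,0,0],[0,-2.5,-2.3,0,0,0,0],[0,-2.5,-2.3,0,0,0,0],[0,-2.5,-2.3,0,0,0,0],[0,0,0,2,0,0,0],[0,0,0,2,0,0,0],[0,0,0,2,0,0,0],[0,0,0,0,0,0,0],[0,0,0,0,0,0,0]])

```text
time: 10.2
tool_pos: [0.5033, 0.0926, 0.1811]
ee_rot: [-3.142, -0.002, 0.11]
wrist_force: [-0.6, -1.2, -0.4]
width: 0.0002
```

```bash
cat >> h.py <<'E'
def where():
    o=sensors.get_obs();d=o['tool_pos']-[.593,.019,0];c,s=np.cos(.11),np.sin(.11)
    print(np.round([c*d[0]+s*d[1],-s*d[0]+c*d[1],d[2]],4),np.round(o['wrist_force'],1))
E
python3 - <<'E'
from h import *
import cv2
where()
b=cv2.resize(eyes.snapshot('side')[130:280,180:340],None,fx=4,fy=4,interpolation=cv2.INTER_CUBIC)
cv2.imwrite('pics/s3.png',b)
E
```

```text
[-0.081   0.083   0.1811] [-0.6 -1.2 -0.4]
```

View pics/s3.png

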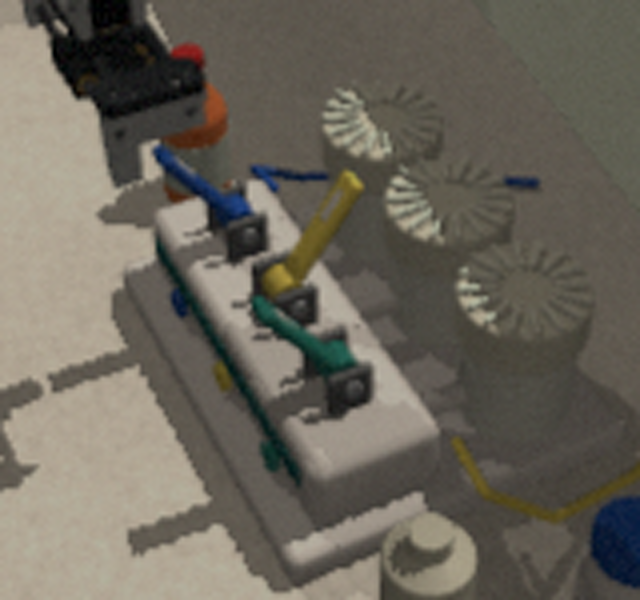

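Yellow now leans to the canisters, tip at (350,180). The finger is just short of the blue tip at (160,150).

Emit:
arm_command(series=[[0,0.8,0,0,0,0,0],[0,0.5,0,0,0,0,0],[0,0.3,0,0,0,0,0],[0,0.3,0,0,0,0,0],[0,0,0,0,0,0,0],[0,0,0,0,0,0,0]])

```text
time: 10.85
tool_pos: [0.5222, 0.0946, 0.1803]
ee_rot: [3.142, -0.001, 0.11]
wrist_force: [-1.9, -0.6, 0.9]
width: 0.0001
```

Emit:
arm_command(series=[[0,0.2,0,0,0,0,0],[0,0,0,0,0,0,0],[0,0,0,0,0,0,0]])

```text
time: 11.15
tool_pos: [0.5237, 0.0948, 0.1804]
ee_rot: [3.142, 0.0, 0.11]
wrist_force: [-2.7, -1.1, 1.9]
width: 0.0009
```

Emit:
arm_command(series=[[0,0.2,0,0,0,0,0],[0,0,0,0,0,0,0],[0,0,0,0,0,0,0]])

```text
time: 11.45
tool_pos: [0.5259, 0.095, 0.1805]
ee_rot: [3.142, -0.0, 0.11]
wrist_force: [-2.9, 0.0, 1.8]
width: 0.0002
```

Emit:
arm_command(series=[[0,0.2,0,0,0,0,0],[0,0,0,0,0,0,0],[0,0,0,0,0,0,0]])

```text
time: 11.75
tool_pos: [0.528, 0.0953, 0.1804]
ee_rot: [3.142, -0.0, 0.11]
wrist_force: [-1.9, -0.6, 1.8]
width: 0.0002
```

Emit:
arm_command(series=[[0,0.1,0,0,0,0,0],[0,0,0,0,0,0,0],[0,0,0,0,0,0,0]])

```text
time: 12.05
tool_pos: [0.5288, 0.0954, 0.1804]
ee_rot: [3.141, -0.0, 0.11]
wrist_force: [-1.2, -0.5, 1.5]
width: 0.0007
```

Emit:
arm_command(series=[[0,0.2,0,0,0,0,0],[0,0,0,0,0,0,0],[0,0,0,0,0,0,0]])

```text
time: 12.35
tool_pos: [0.531, 0.0956, 0.1804]
ee_rot: [3.142, -0.0, 0.11]
wrist_force: [-0.7, -0.2, 1.5]
width: 0.0006
```

Emit:
arm_command(series=[[0,0.2,0,0,0,0,0],[0,0,0,0,0,0,0],[0,0,0,0,0,0,0]])

```text
time: 12.65
tool_pos: [0.5329, 0.0958, 0.1804]
ee_rot: [3.141, -0.0, 0.11]
wrist_force: [-0.7, -0.4, 1.9]
width: 0.0002
```

Blue is free. I'll drive it to about 8 mm short of home, then creep.

Emit:
arm_command(series=[[0,0.8,0,0,0,0,0],[0,0.8,0,0,0,0,0],[0,0.8,0,0,0,0,0],[0,0.8,0,0,0,0,0],[0,0.8,0,0,0,0,0],[0,0.8,0,0,0,0,0],[0,0.8,0,0,0,0,0],[0,0.8,0,0,0,0,0],[0,0.8,0,0,0,0,0],[0,0.4,0,0,0,0,0],[0,0,0,0,0,0,0],[0,0,0,0,0,0,0]])

```text
time: 13.85
tool_pos: [0.6091, 0.1042, 0.1809]
ee_rot: [3.142, -0.002, 0.11]
wrist_force: [-0.1, -0.5, 0.4]
width: 0.0003
```

Emit:
arm_command(series=[[0,0.3,0,0,0,0,0],[0,0.3,0,0,0,0,0],[0,0,0,0,0,0,0],[0,0,0,0,0,0,0]])

```text
time: 14.25
tool_pos: [0.6144, 0.1048, 0.1806]
ee_rot: [3.142, -0.001, 0.11]
wrist_force: [-1.2, -0.2, 0.8]
width: 0.0006
```

Emit:
arm_command(series=[[0,0.2,0,0,0,0,0],[0,0,0,0,0,0,0],[0,0,0,0,0,0,0]])

```text
time: 14.55
tool_pos: [0.6157, 0.105, 0.1803]
ee_rot: [3.142, 0.001, 0.11]
wrist_force: [-3.5, -0.7, 0.1]
width: 0.0004
```

Emit:
arm_command(series=[[0,0.2,0,0,0,0,0],[0,0,0,0,0,0,0],[0,0,0,0,0,0,0]])

```text
time: 14.85
tool_pos: [0.617, 0.1051, 0.1799]
ee_rot: [3.142, 0.004, 0.11]
wrist_force: [-5.7, -0.6, 0.3]
width: 0.0004
```

Blue has hit its buffer at the same place as yellow. One more millimetre on blue, then over to green.

Emit:
arm_command(series=[[0,0.1,0,0,0,0,0],[0,0,0,0,0,0,0],[0,0,0,0,0,0,0]])

```text
time: 15.15
tool_pos: [0.6173, 0.1051, 0.1797]
ee_rot: [3.141, 0.005, 0.11]
wrist_force: [-6.9, -1.8, 0.4]
width: 0.0008
```

Emit:
arm_command(series=[[0,-1.0,0,0,0,0,0],[0,-0.6,0,-3,0,0,0],[0,0,0,-3,0,0,0],[0,-2.0,3.0,0,0,0,0],[0,-2.0,3.4,0,0,0,0],[0,-2.0,3.4,0,0,0,0],[0,-2.0,3.4,0,0,0,0],[0,-2.0,3.4,0,0,0,0],[0,0,0,0,0,0,0],[0,0,0,2,0,0,0],[0,0,0,2,0,0,0],[0,0,0,2,0,0,0],[0,0,0,0,0,0,0],[0,0,0,0,0,0,0]])

```text
time: 16.55
tool_pos: [0.5226, -0.0718, 0.1808]
ee_rot: [3.141, -0.001, 0.11]
wrist_force: [0.3, -0.2, -0.2]
width: 0.0003
```

```bash
python3 -c "from h import *;where()"
```

```text
[-0.0799 -0.0826  0.1808] [ 0.3 -0.2 -0.2]
```

Emit:
arm_command(series=[[0,0.8,0,0,0,0,0],[0,0.5,0,0,0,0,0],[0,0.3,0,0,0,0,0],[0,0.3,0,0,0,0,0],[0,0,0,0,0,0,0],[0,0,0,0,0,0,0]])

```text
time: 17.15
tool_pos: [0.5415, -0.0703, 0.1803]
ee_rot: [-3.142, -0.001, 0.11]
wrist_force: [-0.2, -0.3, 0.6]
width: 0.0003
```

Emit:
arm_command(series=[[0,0.3,0,0,0,0,0],[0,0,0,0,0,0,0],[0,0,0,0,0,0,0]])

```text
time: 17.45
tool_pos: [0.544, -0.07, 0.1804]
ee_rot: [3.142, -0.0, 0.11]
wrist_force: [-0.6, -0.7, 1.8]
width: 0.0006
```

Emit:
arm_command(series=[[0,0.2,0,0,0,0,0],[0,0,0,0,0,0,0],[0,0,0,0,0,0,0]])

```text
time: 17.75
tool_pos: [0.5461, -0.0698, 0.1805]
ee_rot: [3.141, -0.0, 0.11]
wrist_force: [-1.5, -0.9, 2.1]
width: 0.0001
```

Emit:
arm_command(series=[[0,0.2,0,0,0,0,0],[0,0,0,0,0,0,0],[0,0,0,0,0,0,0]])

```text
time: 18.05
tool_pos: [0.5481, -0.0695, 0.1804]
ee_rot: [3.142, -0.0, 0.11]
wrist_force: [-1.9, -0.4, 1.5]
width: 0.0003
```

Emit:
arm_command(series=[[0,0.3,0,0,0,0,0],[0,0,0,0,0,0,0],[0,0,0,0,0,0,0]])

```text
time: 18.35
tool_pos: [0.5512, -0.0692, 0.1803]
ee_rot: [3.142, -0.0, 0.11]
wrist_force: [-0.5, 0.5, 0.9]
width: 0.0006
```

Emit:
arm_command(series=[[0,0.2,0,0,0,0,0],[0,0,0,0,0,0,0],[0,0,0,0,0,0,0]])

```text
time: 18.65
tool_pos: [0.5531, -0.069, 0.1804]
ee_rot: [3.142, -0.0, 0.11]
wrist_force: [-0.9, -0.4, 0.7]
width: 0.0004
```

Green is free as well. I'll drive it home in the same way.

Emit:
arm_command(series=[[0,0.8,0,0,0,0,0],[0,0.8,0,0,0,0,0],[0,0.8,0,0,0,0,0],[0,0.8,0,0,0,0,0],[0,0.8,0,0,0,0,0],[0,0.8,0,0,0,0,0],[0,0.8,0,0,0,0,0],[0,0.8,0,0,0,0,0],[0,0.8,0,0,0,0,0],[0,0.3,0,0,0,0,0],[0,0,0,0,0,0,0],[0,0,0,0,0,0,0]])

```text
time: 19.85
tool_pos: [0.6282, -0.0607, 0.1809]
ee_rot: [3.141, -0.002, 0.11]
wrist_force: [-0.8, -0.4, 0.9]
width: 0.0006
```

Emit:
arm_command(series=[[0,0.2,0,0,0,0,0],[0,0.2,0,0,0,0,0],[0,0,0,0,0,0,0],[0,0,0,0,0,0,0]])

```text
time: 20.25
tool_pos: [0.6314, -0.0604, 0.1806]
ee_rot: [3.141, -0.0, 0.11]
wrist_force: [-1.3, 0.5, 0.6]
width: 0.0006
```

Emit:
arm_command(series=[[0,0.2,0,0,0,0,0],[0,0,0,0,0,0,0],[0,0,0,0,0,0,0]])

```text
time: 20.55
tool_pos: [0.633, -0.0602, 0.1803]
ee_rot: [3.142, 0.001, 0.11]
wrist_force: [-2.6, 0.2, 0.1]
width: 0.0006
```

Emit:
arm_command(series=[[0,0.2,0,0,0,0,0],[0,0,0,0,0,0,0],[0,0,0,0,0,0,0]])

```text
time: 20.85
tool_pos: [0.6342, -0.06, 0.1799]
ee_rot: [-3.141, 0.003, 0.11]
wrist_force: [-6.0, -0.3, 1.1]
width: 0.0005
```

Emit:
arm_command(series=[[0,0.1,0,0,0,0,0],[0,0,0,0,0,0,0],[0,0,0,0,0,0,0]])

```text
time: 21.15
tool_pos: [0.6346, -0.06, 0.1797]
ee_rot: [-3.141, 0.005, 0.109]
wrist_force: [-6.2, -1.2, 0.7]
width: 0.0004
```

Emit:
arm_command(series=[[0,-1.0,0,0,0,0,0],[0,-0.6,0,-3,0,0,0],[0,0,0,-3,0,0,0],[0,-3,0,-2,0,0,0],[0,-3,0,0,0,0,0],[0,-3,0,0,0,0,0],[0,-3,0,0,0,0,0],[0,-3,0,0,0,0,0],[0,-3,0,0,0,0,0],[0,-3,0,0,0,0,0],[0,0,0,0,0,0,0],[0,0,0,0,0,0,0]])

```text
time: 22.35
tool_pos: [0.4124, -0.0846, 0.2613]
ee_rot: [3.14, -0.004, 0.109]
wrist_force: [-0.3, 0.5, -0.4]
width: 0.0005
```

Run:
```python
from h import *
import cv2
where()
cv2.imwrite('pics/s4.png',cv2.resize(eyes.snapshot('side')[130:310,180:370],None,fx=3,fy=3,interpolation=cv2.INTER_CUBIC))
cv2.imwrite('pics/t4.png',cv2.resize(eyes.snapshot('top')[110:230,150:360],None,fx=3.8,fy=3.8,interpolation=cv2.INTER_CUBIC))
```

```text
[-0.1909 -0.0832  0.2613] [-0.3  0.5 -0.4]
```

View pics/s4.png

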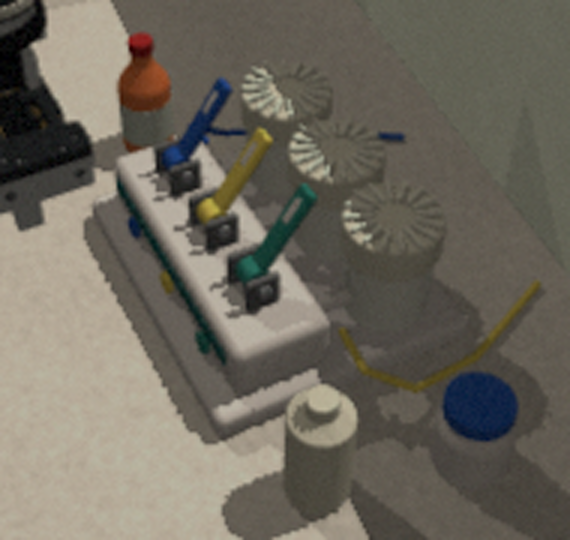

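View pics/t4.png

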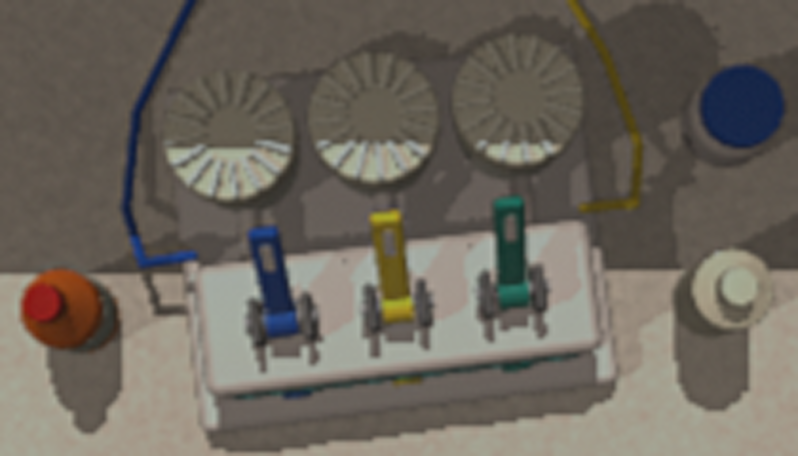

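All three levers lean equally to the canisters, with tips at (264,230), (385,214) and (508,199) in the top crop. The bystanders look unmoved. I'll do a quick numeric check before handing in.

Run:
```python
from h import *
c,s=np.cos(.11),np.sin(.11)
for p in((264,232),(385,216),(508,201)):
    d=crop(*p,.1975,f=3.8)-[.593,.019,0]; print(np.round([c*d[0]+s*d[1],-s*d[0]+c*d[1]],4))
```

```text
[0.0549 0.0827]
[ 0.0551 -0.0009]
[ 0.0545 -0.0858]
```

The tips sit at x ≈ +0.055, against +0.0565 expected at home, so I'm handing in.

```bash
python3 -c "
from bench import job
print(job.close_job())"
```

```text
the job is handed in; nothing more can be done
None
```

All three levers are thrown over to the canisters, in the order yellow, blue, green, and the job is handed in at about 22.5 s of the 72 s allowed. I felt each lever gently with the shut fingers first. Each one turned out to be free when I tried it, so none had to be left and tried again.

- **Home position:** I pushed each lever on to its springy buffer, which all three met at the same place, within 1 to 2 mm of the predicted spot. I pressed to 6–7 N as measured at the end of each move, well under the 20 N limit.
- **Last pictures:** the three levers stand parallel, with tips measured at x ≈ +54.5 to +55 mm, against +56.5 mm expected at home. That 1.5–2 mm gap is within the camera calibration error.
- **Bystanders:** the bottle, jar and spare cartridge look unmoved in the pictures. I did not measure them again.
- **Hand-in:** the arm stood clear, touching nothing. No check failed or disagreed.

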